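Stir the polishing beads

ROBOT

A 6-joint arm with a two-finger parallel gripper is mounted at the origin on the work surface. World frame = base frame: x ahead of the robot, y to its left, z up, the work surface at z = 0. Lengths are in m, angles in rad, forces in N, time in s.
With the tool pointing down it reaches from about 0.35 to 0.775 m from the base axis. Payload 5.5 kg.
Tool frame: the origin (TCP) lies between the finger pads; the fingertips stand 19 mm ahead of it and the grasp point (between the pads) is the TCP; z points along the fingers, y is the line along which they close (so a half turn about z gives the same grasp; the last joint's range is limited). The gripper opens to 85 mm and grips with 20 to 120 N. Pads are 22 mm wide; open, the fingers measure 114 mm over their backs; the gripper's body (76 mm by 85 mm) begins 54 mm behind the grasp point. The pads swing forward as they close: fully open they stand 13 mm farther back than shut.
Start: joints at [1.167, 0.313, 0.046, 1.304, 0, 1.431], TCP at [0.15, 0.555, 0.25] pointing down, gripper open.
Joint ranges: [-2.76, 2.76], [-0.86, 1.69], [-1.03, 1.26], [-2.2, 2.34], [-1.47, 1.5], [-3.14, 3.14]. Speed limits (rad/s): [2.57, 2.57, 3.14, 3.14, 3.14, 3.14].

INTERFACE

Orientations are given as a unit quaternion [w, x, y, z].
In Python, from workcell import env gives the robot as it stands.
- The arm moves only by the shell command python3 -m pendant 'ROWS' [FORCE]. ROWS is JSON, a list of rows, each an object with "travel": the shift along the tool's x, y, z scaled (see below), a list of three; "rot": the turn, a rotation vector about the tool's x, y, z scaled (see below), a list of three; "fingers": the opening, from -1 (shut) to 1 (fully open). In form: [{"travel": [dx, dy, dz], "rot": [wx, wy, wz], "fingers": fingers}, ...]. A call has 1 to 10 rows; each row is the pose to reach, as a shift and turn from the pose commanded when the call began, along the tool's axes at that moment; what a row does not reach only later rows make up. The controller multiplies each number of a shift by 0.12 m and each number of a turn by 60 degrees. A row lasts 1/10 s, in which the tool goes at most 50 mm and 8.59 degrees, less where a joint would pass 70% of its speed; a pose out of reach is approached as far as the arm can. A call with a number of a shift or a turn outside -1 to 1 is refused whole. A call with a gripper value outside its range is refused whole. The fingers move at their own pace and stop on an object; FORCE is the grip in N (left out, the last holds). Time passes only in rows, so rows that repeat a pose let the fingers close. It gives the time, the measured TCP pose, the force, the opening and the grip force at its end, in the units of the state.
- env.get_state(): the state, without advancing time (a new reading comes with each control period).
- env.read_camera(name): name is "scene" or "top" or "wrist"; returns (picture, depth): 384x512x3 uint8, blue, green, red; 384x512 float32, m along the optical axis (not along the pixel's ray), 0 where there is no reading.
- env.camera_model(name): a dict with "fovy" (degrees; the focal length in pixels is half the picture's height over the tangent of half this angle, whatever the lens; pixels are square), "cx", "cy" (the principal point, pixels), "k1" (the pictures are not rectified: a ray, as slopes to the right and down, at radius r is drawn at 1 + k1 r^2 times it, then the intrinsics apply), "rvec" (rotation vector, rad) and "tvec" (3), from world to camera coordinates, as OpenCV has them; the wrist camera has in their place "T_tool_cam" (4x4, takes a point from camera to tool coordinates, whose origin is the TCP and whose axes are the flange's). Camera axes: x right, y down, z forward; pixel columns grow to the right and rows downward; lengths in m; the calibration is good to about 2 mm. A picture is of the moment at which its call begins: read the wrist's pose just before it. camera_model takes no time and is no camera call.
- env.hand_in(): hands the job in; it is judged then, once.
Trained networks look in the newest picture that a camera, given by its name, has taken for a name from the list of things; names that differ only in an ending like _2 or _b are one class to them, and where a whole thing is asked for, a point or a joint stands for the part that bears it (a point fixed in the world has none). Each returns a list of dicts, best first, with "conf" (0 to 1); they miss things now and then, are a little off and sometimes report something else, mostly with a low value. They report only what shows in the picture. A call takes as long as a camera call. They do not tell look-alikes from the thing itself.
- env.outline_of(camera, target): "mask" (384x512 bool, what is visible of it) and "xy" ([column, row] in pixels, amid what is visible of it).
The state is a dict: "clock": time; "joint_pos": joint angles; "qvel": joint speeds; "tau": joint torques, N m; "tcp_pos": TCP position; "orientation": TCP orientation; "wrist_force": force on the tool from outside, world axes, zero at the start; "ft_torque": the same for the moment, N m; "finger_gap": finger opening in m; "grip_force": force on a finger pad.
Only numpy, scipy, OpenCV 4.12 (cv2) and the standard library are available. Lean on these libraries where they do the work, as an engineer would, in place of code of your own. Each camera call takes 0.05 s, during which the arm holds its last target. There are 200 camera calls.

TASK

Take the stirring rod from the tool pot, lower it gently into the blue tub until its foot is just at the tub's floor, and stir the polishing beads along the floor with the rod alone, never the fingers, sweeping widely to and fro across the white line several times, until each side of the line has beads of both colours. Then stand the rod back on the floor of its pot and let go. Do not press or jam the rod hard against the tub, keep the tub in its place with all beads in it, and leave the two door locks alone.

Things in the scene. Friction and masses are not known exactly. Their poses are not given: they have to be found in the camera images.
- tub: Loose round light-blue tub, straight wall, rubber foot: 168 mm outside diameter, 158 mm inside, 60 mm high, wall 4 mm, floor 6 mm thick, about 0.8 kg. Origin: centre of its underside, z up. A white line 5 mm wide is painted across its floor through the centre and up over the rim, along the tub's own y axis; so the two sides of the line are tub x > 0 and tub x < 0.
- tub_floor (a point): Centre of the tub's inner floor (6 mm above the tub's origin), axes as the tub.
- pot: Fixed round aluminium tool pot on a black rubber foot, open on top: 58 mm outside diameter, 52 mm inside, 85 mm high, foot disc 68 mm. Origin: centre of its underside.
- pot_floor (a point): Centre of the pot's inner floor, 6 mm above its underside.
- rod: Stirring rod, 180 mm long, 120 g: white round shaft 14 mm thick with a ball-shaped foot, and a red square handle 16 x 16 mm from 105 to 180 mm above the foot. Origin: the tip of the foot; z runs along the rod to the handle's end; x and y are square to the handle's flats. It starts leaning about 27 degrees in the pot, its handle towards the robot.
- rod_grip (a point): Point inside the red handle, on the rod's axis, 145 mm from the foot tip.
- lever_lock: Bystander: steel door-lock plate 60 x 190 x 22 mm with a lever handle on top (58 mm high in all), loose. Origin: centre of its underside, long along y.
- keypad_lock: Bystander: black keypad lock 165 x 62 x 30 mm, loose. Origin: centre of its underside, long along x.
- foam_tray: Bystander: fixed green tray 200 x 130 x 50 mm holding foam blocks. Origin: centre of its underside, long along x.
- orange0: Orange polishing bead of slick ceramic, a loose short cylinder 26 mm in diameter and 20 mm high, 25 g. Origin: centre of its lower face (10 mm below its middle). The four orange beads start on the tub's +x side, standing on the floor.
- orange1: Orange polishing bead of slick ceramic, a loose short cylinder 26 mm in diameter and 20 mm high, 25 g. Origin: centre of its lower face (10 mm below its middle). The four orange beads start on the tub's +x side, standing on the floor.
- orange2: Orange polishing bead of slick ceramic, a loose short cylinder 26 mm in diameter and 20 mm high, 25 g. Origin: centre of its lower face (10 mm below its middle). The four orange beads start on the tub's +x side, standing on the floor.
- orange3: Orange polishing bead of slick ceramic, a loose short cylinder 26 mm in diameter and 20 mm high, 25 g. Origin: centre of its lower face (10 mm below its middle). The four orange beads start on the tub's +x side, standing on the floor.
- black0: Black polishing bead of slick ceramic, a loose short cylinder 26 mm in diameter and 20 mm high, 25 g. Origin: centre of its lower face (10 mm below its middle). The four black beads start on the tub's -x side, standing on the floor.
- black1: Black polishing bead of slick ceramic, a loose short cylinder 26 mm in diameter and 20 mm high, 25 g. Origin: centre of its lower face (10 mm below its middle). The four black beads start on the tub's -x side, standing on the floor.
- black2: Black polishing bead of slick ceramic, a loose short cylinder 26 mm in diameter and 20 mm high, 25 g. Origin: centre of its lower face (10 mm below its middle). The four black beads start on the tub's -x side, standing on the floor.
- black3: Black polishing bead of slick ceramic, a loose short cylinder 26 mm in diameter and 20 mm high, 25 g. Origin: centre of its lower face (10 mm below its middle). The four black beads start on the tub's -x side, standing on the floor.
Not all that is in view belongs to the job. There is more than one size of the rod; the one meant has the size given above. What is shaped like the tub but pink or red is not meant.

How it is judged:
By the outcome, as a careful person would: the job done as asked, in the order asked, and still so for the second after the job is handed in, with the robot touching nothing.
It also fails if it takes over 72 s, if anything falls off the work surface, if the arm or the gripper's body presses on something with over 40 N, if the wrist force passes 120 N, or if a joint passes its speed limit or range.

## Working session

There is one attempt and no reset: what is moved stays moved. The work goes in short steps, Python scripts to look and compute and a shell command to move; the robot and the scene stay as the last step left them, time stands still between calls to the robot, and variables do not carry over. Pictures are saved under pics/ and viewed, at most 13 in all, crops included, and the job is handed in when it is done.

```bash
mkdir -p pics; cat > h.py <<'E'
import numpy as np, cv2
from scipy.spatial.transform import Rotation as R
from workcell import env
def rot(q): return R.from_quat([q[1],q[2],q[3],q[0]])
def cam(name):
    m=env.camera_model(name); st=env.get_state()
    f=192/np.tan(np.radians(m['fovy'])/2)
    if 'rvec' in m:
        Rc=cv2.Rodrigues(np.array(m['rvec'],float))[0]; t=np.array(m['tvec'],float).ravel()
        Rw=Rc.T; o=-Rc.T@t
    else:
        T=np.array(m['T_tool_cam']); Rt=rot(st['orientation']).as_matrix()
        Rw=Rt@T[:3,:3]; o=Rt@T[:3,3]+np.array(st['tcp_pos'])
    return m,f,Rw,o
def rays(m,f,uv):
    d=(np.asarray(uv,float).reshape(-1,2)-[m['cx'],m['cy']])/f
    s=d.copy()
    for _ in range(20): s=d/(1+m['k1']*(s**2).sum(1,keepdims=True))
    return np.c_[s,np.ones(len(s))]
def pts(c,uv,depth):
    m,f,Rw,o=c
    return (rays(m,f,uv)*np.asarray(depth).reshape(-1,1))@Rw.T+o
def onz(c,uv,z):
    m,f,Rw,o=c; r=rays(m,f,uv)@Rw.T
    return o+r*((z-o[2])/r[:,2])[:,None]
def cloud(c,mask,depth):
    v,u=np.nonzero(mask&(depth>0)); return pts(c,np.c_[u,v],depth[v,u]),np.c_[u,v]
def proj(c,P):
    m,f,Rw,o=c; q=(np.asarray(P).reshape(-1,3)-o)@Rw; s=q[:,:2]/q[:,2:]
    return s*(1+m['k1']*(s**2).sum(1,keepdims=True))*f+[m['cx'],m['cy']]
E
cat > a.py <<'E'
from h import *
for n in ['top','scene']:
    c=cam(n); im,d=env.read_camera(n); cv2.imwrite(f'pics/{n}0.png',im); np.save(f'{n}d.npy',d)
    print(n,'cam at',c[3].round(3))
    for t in ['tub','pot','rod','lever_lock','keypad_lock','foam_tray','orange0','black0']:
        for r in env.outline_of(n,t):
            P,uv=cloud(c,r['mask'],d)
            if len(P)==0: continue
            print(t,round(r['conf'],2),np.round(r['xy']),len(P),'min',np.percentile(P,2,axis=0).round(3),'max',np.percentile(P,98,axis=0).round(3))
s=env.get_state(); print(s['clock'],s['tcp_pos'],s['orientation'],s['finger_gap'])
E
python3 a.py
```

```text
top cam at [0.389 0.017 1.105]
tub 0.93 [150. 136.] 2511 min [0.703 0.245 0.002] max [0.864 0.406 0.061]
tub 0.75 [194. 214.] 2151 min [0.47  0.089 0.002] max [0.629 0.247 0.061]
tub 0.62 [194. 292.] 2941 min [0.231 0.095 0.001] max [0.385 0.251 0.061]
tub 0.42 [316. 231.] 175 min [ 0.452 -0.18   0.025] max [ 0.531 -0.148  0.171]
tub 0.42 [213. 198.] 32 min [0.578 0.112 0.024] max [0.596 0.128 0.029]
pot 0.93 [303. 221.] 371 min [ 0.485 -0.185  0.002] max [ 0.54  -0.127  0.087]
pot 0.74 [314. 232.] 192 min [ 0.452 -0.178  0.015] max [ 0.532 -0.148  0.171]
pot 0.41 [387. 216.] 1093 min [ 0.449 -0.453  0.012] max [ 0.602 -0.37   0.031]
rod 0.77 [357. 138.] 473 min [ 0.709 -0.393  0.006] max [ 0.874 -0.236  0.025]
rod 0.64 [315. 232.] 152 min [ 0.454 -0.177  0.031] max [ 0.528 -0.15   0.171]
rod 0.57 [335. 297.] 564 min [ 0.266 -0.333  0.003] max [ 0.318 -0.111  0.026]
lever_lock 0.94 [266. 140.] 1150 min [ 0.734 -0.132  0.007] max [0.804 0.048 0.059]
keypad_lock 0.58 [390. 219.] 1196 min [ 0.446 -0.456  0.   ] max [ 0.605 -0.37   0.031]
foam_tray 0.59 [114. 240.] 3272 min [0.367 0.339 
[... 1425 characters left out ...]
max [0.521 0.224 0.029]
keypad_lock 0.56 [188. 129.] 884 min [ 0.455 -0.462 -0.001] max [ 0.608 -0.366  0.029]
foam_tray 0.92 [396. 308.] 5678 min [ 0.366  0.339 -0.001] max [0.58  0.516 0.05 ]
orange0 0.57 [283. 241.] 113 min [0.543 0.105 0.003] max [0.569 0.141 0.028]
orange0 0.55 [244. 141.] 292 min [ 0.403 -0.275 -0.002] max [ 0.512 -0.153  0.166]
orange0 0.41 [272. 248.] 111 min [0.581 0.111 0.005] max [0.604 0.135 0.028]
black0 0.5 [307. 240.] 84 min [0.507 0.143 0.01 ] max [0.529 0.165 0.026]
black0 0.43 [318. 253.] 93 min [0.499 0.199 0.012] max [0.522 0.224 0.029]
0.9 [0.14995035 0.55514859 0.25033627] [1.49289328e-05 1.31513666e-01 9.91314356e-01 6.09670387e-05] 0.08519168875021108
```

```bash
python3 -c "
import cv2;a=cv2.imread('pics/top0.png')
cv2.imwrite('pics/tc.png',cv2.resize(a[110:350,90:410],None,fx=2.5,fy=2.5,interpolation=3))"
```

```text
(no output)
```

View pics/tc.png

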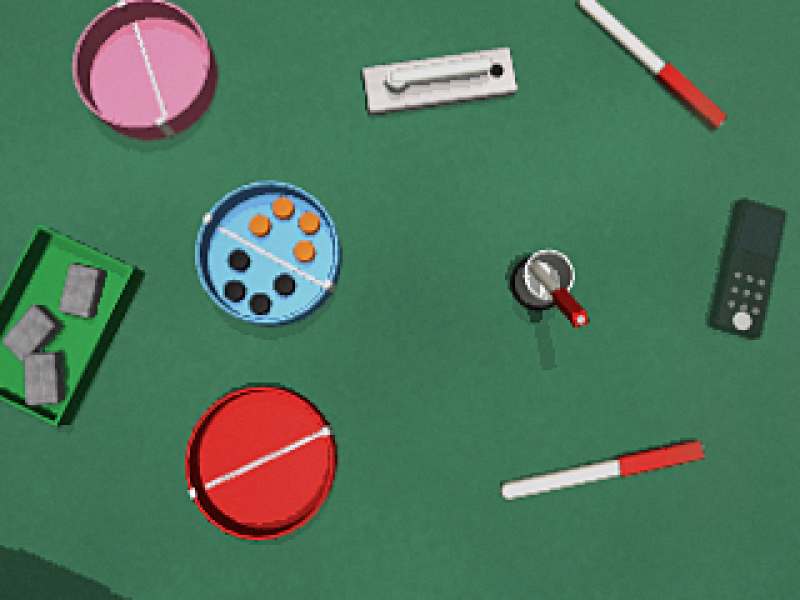

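View pics/scene0.png

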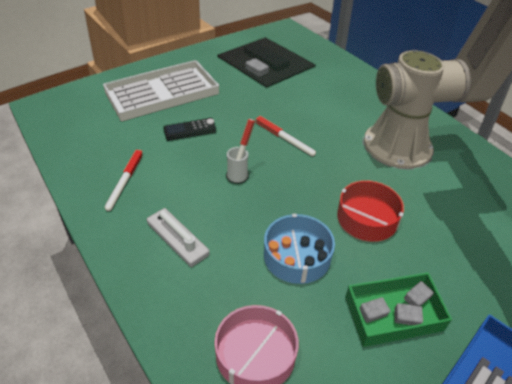

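The blue tub sits at about (270,255) in the crop and holds 4 orange and 4 black beads. The right rod leans in the pot, with its handle end at about (579,318). The two rods lying on the table are longer look-alikes.

```bash
cat > b.py <<'E'
from h import *
from scipy.optimize import least_squares
A=[];W=[]
for n in ['top','scene']:
    c=cam(n); im=cv2.imread(f'pics/{n}0.png'); d=np.load(f'{n}d.npy')
    hsv=cv2.cvtColor(im,cv2.COLOR_BGR2HSV)
    P,uv=cloud(c,np.ones(d.shape,bool),d); H=hsv[uv[:,1],uv[:,0]]
    red=((H[:,0]<8)|(H[:,0]>172))&(H[:,1]>120)
    k=red&(np.abs(P[:,0]-.48)<.08)&(np.abs(P[:,1]+.165)<.06)&(P[:,2]>.085); A.append(P[k]); print(n,'red',k.sum())
    # tub rim & pot rim circles
    for nm,ctr,r,z in [('tub',(.55,.168),.084,.06),('pot',(.512,-.158),.029,.085)]:
        k=(np.abs(P[:,2]-z)<.004)&(np.hypot(*(P[:,:2]-ctr).T)<r+.02)
        if nm=='pot': k&=~red
        Q=P[k]; 
        g=least_squares(lambda p:np.hypot(Q[:,0]-p[0],Q[:,1]-p[1])-p[2],[*ctr,r],loss='soft_l1',f_scale=.002).x
        print(n,nm,k.sum(),g.round(4))
    k=(H[:,1]<70)&(H[:,2]>150)&(np.hypot(P[:,0]-.55,P[:,1]-.168)<.09)
    Q=P[k]; 
    u,s,v=np.linalg.svd(Q[:,:2]-Q[:,:2].mean(0)); print('line',k.sum(),Q.mean(0).round(3),v[0],np.degrees(np.arctan2(v[0][1],v[0][0])),s.round(3))
Q=np.vstack(A)
def res(p):
    o=np.array([p[0],p[1],.13]); z=np.array([p[2],p[3],1]); z/=np.linalg.norm(z)
    w=Q-o; s=w@z; return np.linalg.norm(w-np.outer(s,z),axis=1)-.0088
g=least_squares(res,[.475,-.17,-.4,-.1],loss='soft_l1',f_scale=.002)
p=g.x; o=np.array([p[0],p[1],.13]); z=np.array([p[2],p[3],1]); z/=np.linalg.norm(z)
s=(Q-o)@z; print('axis',o.round(4),z.round(4),'tilt',np.degrees(np.arccos(z[2])),'az',np.degrees(np.arctan2(z[1],z[0])),'rms',np.sqrt((res(p)**2).mean()))
e=o+z*np.percentile(s,99); print('s',np.percentile(s,[1,99]),'end',e,'grip',e-z*.035,'foot',e-z*.18)
E
python3 b.py
```

```text
top red 108
top tub 262 [0.5491 0.1672 0.0817]
top pot 69 [ 0.5143 -0.1571  0.027 ]
line 140 [0.555 0.167 0.018] [-0.50262551 -0.86450425] -120.17385464914506 [0.588 0.189]
scene red 146
scene tub 347 [0.5511 0.1677 0.0816]
scene pot 71 [ 0.5188 -0.1559  0.0259]
line 304 [0.56  0.153 0.017] [0.5449983  0.83843715] 56.975452484669354 [0.79  0.361]
axis [ 0.4755 -0.1687  0.13  ] [-0.4422 -0.1186  0.889 ] tilt 27.246103843845194 az -164.99146067720946 rms 0.0019136493134185892
s [-0.03088597  0.04366603] end [ 0.456206   -0.17391383  0.16882121] grip [ 0.47168287 -0.16976434  0.13770452] foot [ 0.53580131 -0.15257361  0.00879252]
```

```bash
cat >> h.py <<'E'
def go(P,z,y,show=True):
    """travel/rot (scaled) from the present pose to TCP P, tool z, tool y hint"""
    st=env.get_state(); R0=rot(st['orientation']); z=np.array(z,float); z/=np.linalg.norm(z)
    y=np.array(y,float); y-=z*(y@z); y/=np.linalg.norm(y); x=np.cross(y,z)
    R1=R.from_matrix(np.c_[x,y,z]); tr=R0.inv().apply(np.array(P)-st['tcp_pos'])/.12
    rv=(R0.inv()*R1).as_rotvec(degrees=True)/60
    print('t',round(st['clock'],2),'pos',np.round(st['tcp_pos'],4),'travel',tr.round(3),'rot',rv.round(3),'F',np.round(st['wrist_force'],1),'gap',round(st['finger_gap'],4))
    return R1
E
for i in 1 2 3 4; do python3 -m pendant '[{"travel":[-1,-1,0],"rot":[0,0,0],"fingers":1},{"travel":[-1,-1,0],"rot":[0,0,0],"fingers":1},{"travel":[-1,-1,0],"rot":[0,0,0],"fingers":1},{"travel":[-1,-1,0],"rot":[0,0,0],"fingers":1}]' | tail -c 400; done
python3 - <<'E'
from h import *
g=np.array([.4717,-.1698,.1377]); z=np.array([.4422,.1186,-.889])
go(g-.1*z,z,[-.259,.966,0])
E
```

```text
clock: 1.3
tcp_pos: [0.2354, 0.405, 0.2504]
orientation: [0.0, 0.133, 0.991, -0.0]
wrist_force: [-0.9, 1.0, -0.2]
finger_gap: 0.0852
grip_force: 0.0
clock: 1.7
tcp_pos: [0.3203, 0.258, 0.2505]
orientation: [0.001, 0.133, 0.991, -0.0]
wrist_force: [0.7, 0.2, -0.0]
finger_gap: 0.0858
grip_force: 0.0
clock: 2.1
tcp_pos: [0.4055, 0.1105, 0.2506]
orientation: [0.001, 0.134, 0.991, -0.0]
wrist_force: [-0.1, 0.3, -0.2]
finger_gap: 0.0853
grip_force: 0.0
clock: 2.5
tcp_pos: [0.4902, -0.0372, 0.2502]
orientation: [0.001, 0.133, 0.991, -0.0]
wrist_force: [0.6, 1.4, -0.2]
finger_gap: 0.0858
grip_force: 0.0
t 2.5 pos [ 0.4902 -0.0372  0.2502] travel [ 0.186 -1.299  0.197] rot [-0.121 -0.442 -0.496] F [ 0.6  1.4 -0.2] gap 0.0858
```

```bash
python3 -m pendant '[{"travel":[0.1,-0.4,0],"rot":[-0.025,-0.09,-0.1],"fingers":1},{"travel":[0.18,-0.8,0.1],"rot":[-0.05,-0.18,-0.2],"fingers":1},{"travel":[0.18,-1,0.15],"rot":[-0.075,-0.27,-0.3],"fingers":1},{"travel":[0.18,-1,0.2],"rot":[-0.1,-0.36,-0.4],"fingers":1},{"travel":[0.18,-1,0.2],"rot":[-0.121,-0.442,-0.496],"fingers":1},{"travel":[0.18,-1,0.2],"rot":[-0.121,-0.442,-0.496],"fingers":1}]' | tail -c 400
cat > c.py <<'E'
import sys
from h import *
g=np.array([.4717,-.1698,.1377]); z=np.array([.4422,.1186,-.889])
go(g-.1*z,z,[-.259,.966,0])
c=cam('wrist'); im,d=env.read_camera('wrist'); cv2.imwrite(sys.argv[1],cv2.resize(im,None,fx=1.5,fy=1.5)); np.save('wd.npy',d)
E
python3 c.py pics/w1.png
```

```text
clock: 3.1
tcp_pos: [0.4339, -0.144, 0.2251]
orientation: [0.233, -0.127, 0.964, 0.032]
wrist_force: [-0.1, 1.0, 0.2]
finger_gap: 0.0853
grip_force: 0.0
t 3.1 pos [ 0.4339 -0.144   0.2251] travel [ 0.112 -0.289 -0.073] rot [ 0.002 -0.002 -0.001] F [-0.1  1.   0.2] gap 0.0853
```

View pics/w1.png

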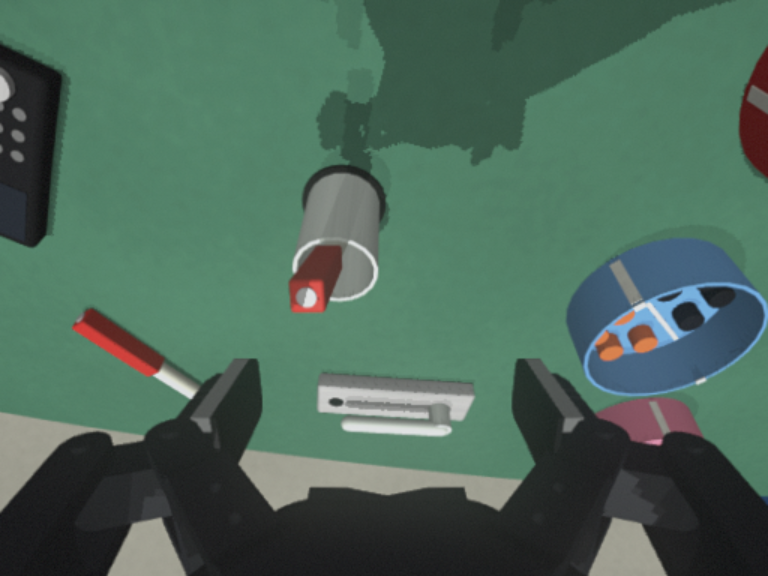

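The wrist view shows the handle's square end at about (307,297), close to parallel with the pads. I'll refine its position and roll from depth.

```bash
cat > d.py <<'E'
from h import *
c=cam('wrist'); im=cv2.resize(cv2.imread('pics/w1.png'),(512,384),interpolation=cv2.INTER_AREA); d=np.load('wd.npy')
k=np.zeros(d.shape,bool); k[160:215,188:235]=1
P,uv=cloud(c,k,d); H=cv2.cvtColor(im,cv2.COLOR_BGR2HSV)[uv[:,1],uv[:,0]]
z=np.array([-.4422,-.1186,.889])
red=((H[:,0]<10)|(H[:,0]>170))&(H[:,1]>90)
s=P@z; near=np.hypot(*(uv-[204.5,198]).T)<17
top=np.percentile(s[red&near],97); face=near&(np.abs(s-top)<.005)
e=P[face]; print(face.sum(),'face centre',e.mean(0),(e.max(0)-e.min(0)))
st=env.get_state(); Rt=rot(st['orientation'])
q=Rt.inv().apply(e-e.mean(0))[:,:2]*1000
r=cv2.minAreaRect(q.astype(np.float32)); print('rect tool xy mm',r)
# side points fit
Q=P[red&(s<top-.006)]; w=Rt.inv().apply(Q-e.mean(0)); print('sides',len(Q),w.min(0),w.max(0))
n=e.mean(0)
print('grip',n-.035*z, 'fwd foot',n-.18*z)
E
python3 d.py
```

```text
564 face centre [ 0.45602004 -0.17354639  0.16655609] [0.01595166 0.01816538 0.01068962]
rect tool xy mm ((-0.44648170471191406, -0.5867929458618164), (16.431344985961914, 15.785991668701172), 89.6277084350586)
sides 524 [-0.09494394 -0.0308362   0.00498796] [0.0082174  0.00791291 0.23749619]
grip [ 0.47149704 -0.16939539  0.13544109] fwd foot [ 0.53561604 -0.15219839  0.00653609]
```

```bash
sed -i 's/^g=.*/g=np.array([.4715,-.1694,.1354]); z=np.array([.4422,.1186,-.889])/' c.py
python3 - <<'E'
from h import *
g=np.array([.4715,-.1694,.1354]); z=np.array([.4422,.1186,-.889])
go(g,z,[-.259,.966,0])
E
```

```text
t 3.15 pos [ 0.4348 -0.1443  0.2259] travel [ 0.128 -0.283  0.781] rot [ 0.002 -0.003 -0.002] F [ 0.8 -0.3 -0.6] gap 0.085
```

```bash
python3 -m pendant '[{"travel":[0.128,-0.283,0],"rot":[0,0,0],"fingers":1},{"travel":[0.128,-0.283,0.2],"rot":[0,0,0],"fingers":1},{"travel":[0.128,-0.283,0.5],"rot":[0,0,0],"fingers":1},{"travel":[0.128,-0.283,0.78],"rot":[0,0,0],"fingers":1},{"travel":[0.128,-0.283,0.78],"rot":[0,0,0],"fingers":1}]' | tail -c 400
python3 -m pendant '[{"travel":[0,0,0],"rot":[0,0,0],"fingers":-1},{"travel":[0,0,0],"rot":[0,0,0],"fingers":-1},{"travel":[0,0,0],"rot":[0,0,0],"fingers":-1},{"travel":[0,0,0],"rot":[0,0,0],"fingers":-1},{"travel":[0,0,0],"rot":[0,0,0],"fingers":-1},{"travel":[0,0,0],"rot":[0,0,0],"fingers":-1}]' 70 | tail -c 400
```

```text
clock: 3.65
tcp_pos: [0.4728, -0.1665, 0.1327]
orientation: [0.23, -0.128, 0.964, 0.034]
wrist_force: [-0.4, 0.7, 0.1]
finger_gap: 0.085
grip_force: 0.0
clock: 4.25
tcp_pos: [0.4732, -0.1691, 0.1369]
orientation: [0.233, -0.129, 0.963, 0.031]
wrist_force: [-3.0, 0.1, 6.1]
finger_gap: 0.015
grip_force: 68.1
```

```bash
python3 -m pendant '[{"travel":[0,0,-0.15],"rot":[0,0,0],"fingers":-1},{"travel":[0,0,-0.4],"rot":[0,0,0],"fingers":-1},{"travel":[0,0,-0.7],"rot":[0,0,0],"fingers":-1},{"travel":[0,0,-1],"rot":[0,0,0],"fingers":-1},{"travel":[0,0,-1],"rot":[0,0,0],"fingers":-1},{"travel":[0,0,-1],"rot":[0,0,0],"fingers":-1}]' | tail -c 400
cat > u.py <<'E'
from h import *
import sys
go([float(v) for v in sys.argv[1:4]],[0,0,-1],[float(v) for v in sys.argv[4:7]])
E
python3 u.py .43 -.1 .26 -.259 .966 0
```

```text
clock: 4.85
tcp_pos: [0.4201, -0.1837, 0.2431]
orientation: [0.233, -0.128, 0.963, 0.031]
wrist_force: [0.5, 0.4, -1.9]
finger_gap: 0.0151
grip_force: 69.3
t 4.85 pos [ 0.4201 -0.1837  0.2431] travel [-0.298  0.652 -0.006] rot [0.    0.453 0.003] F [ 0.5  0.4 -1.9] gap 0.0151
```

```bash
python3 -m pendant '[{"travel":[-0.1,0.1,0],"rot":[0,0.11,0],"fingers":-1},{"travel":[-0.2,0.3,0],"rot":[0,0.22,0],"fingers":-1},{"travel":[-0.3,0.5,0],"rot":[0,0.33,0],"fingers":-1},{"travel":[-0.3,0.65,0],"rot":[0,0.453,0],"fingers":-1},{"travel":[-0.3,0.65,0],"rot":[0,0.453,0],"fingers":-1}]' | tail -c 400
python3 u.py .54 .16 .26 -.259 .966 0
```

```text
clock: 5.35
tcp_pos: [0.4316, -0.0964, 0.257]
orientation: [-0.003, -0.136, 0.991, 0.002]
wrist_force: [0.2, 0.7, -1.5]
finger_gap: 0.0151
grip_force: 69.2
t 5.35 pos [ 0.4316 -0.0964  0.257 ] travel [-1.445  1.815 -0.024] rot [ 0.004 -0.005  0.01 ] F [ 0.2  0.7 -1.5] gap 0.0151
```

```bash
python3 -m pendant '[{"travel":[-0.3,0.4,0],"rot":[0,0,0],"fingers":-1},{"travel":[-0.5,0.7,0],"rot":[0,0,0],"fingers":-1},{"travel":[-0.7,0.9,0],"rot":[0,0,0],"fingers":-1},{"travel":[-0.7,0.9,0],"rot":[0,0,0],"fingers":-1},{"travel":[-0.7,0.9,0],"rot":[0,0,0],"fingers":-1}]' | tail -c 400
python3 -m pendant '[{"travel":[-0.3,0.4,0],"rot":[0,0,0],"fingers":-1},{"travel":[-0.5,0.7,0],"rot":[0,0,0],"fingers":-1},{"travel":[-0.74,0.92,0],"rot":[0,0,0],"fingers":-1},{"travel":[-0.74,0.92,0],"rot":[0,0,0],"fingers":-1},{"travel":[-0.74,0.92,0],"rot":[0,0,0],"fingers":-1}]' | tail -c 400
cat > e.py <<'E'
from h import *
T=np.array([.550,.1675]); X=np.array([.866,-.5]); Y=np.array([.5,.866])
def tub(p): return np.c_[(p-T)@X,(p-T)@Y]
if __name__=='__main__':
    # beads from first top image
    c=cam('top'); im=cv2.imread('pics/top0.png'); d=np.load('topd.npy'); hsv=cv2.cvtColor(im,cv2.COLOR_BGR2HSV)
    P,uv=cloud(c,np.ones(d.shape,bool),d); k=(np.hypot(*(P[:,:2]-T).T)<.073)&(P[:,2]>.02)&(P[:,2]<.033)
    m=np.zeros(d.shape,np.uint8); m[uv[k,1],uv[k,0]]=1
    n,l,s,ce=cv2.connectedComponentsWithStats(m,connectivity=4)
    for i in range(1,n):
        if s[i,4]>15: print(s[i,4],hsv[int(ce[i][1]),int(ce[i][0])],(tub(onz(c,ce[i],.026)[:,:2])*1000).round())
    # rod in hand: scene camera
    go([*T,.26],[0,0,-1],[-.259,.966,0])
    c=cam('scene'); im,d=env.read_camera('scene'); hsv=cv2.cvtColor(im,cv2.COLOR_BGR2HSV); cv2.imwrite('pics/s1.png',im)
    st=env.get_state(); t=np.array(st['tcp_pos']); P,uv=cloud(c,d>0,d)
    k=(np.hypot(*(P[:,:2]-t[:2]).T)<.03)&(P[:,2]<t[2]-.04)&(P[:,2]>.08); Q=P[k]
    for a in np.arange(.10,.24,.02):
        q=Q[np.abs(Q[:,2]-a)<.01]
        if len(q): print(round(a,2),len(q),(q.mean(0)[:2]-t[:2]).round(4))
    print('lowest',np.percentile(Q[:,2],1), 'expect',t[2]-.145)
E
python3 e.py
```

```text
clock: 5.85
tcp_pos: [0.4827, 0.0271, 0.2577]
orientation: [-0.001, -0.133, 0.991, 0.001]
wrist_force: [-0.7, -0.3, -1.2]
finger_gap: 0.0154
grip_force: 69.2
clock: 6.35
tcp_pos: [0.5395, 0.1557, 0.2583]
orientation: [-0.001, -0.132, 0.991, 0.0]
wrist_force: [0.7, -0.2, -0.5]
finger_gap: 0.015
grip_force: 69.3
56 [ 15 198 224] [[57. 17.]]
57 [ 15 198 221] [[ 57. -21.]]
58 [ 15 203 220] [[24. 30.]]
58 [ 15 201 222] [[ 24. -33.]]
59 [150   7  38] [[-24.  31.]]
61 [30 12 42] [[-23. -33.]]
59 [173  26  39] [[-58.  16.]]
60 [174  28  46] [[-57. -18.]]
t 6.35 pos [0.5395 0.1557 0.2583] travel [-0.11   0.072 -0.014] rot [ 0.001 -0.002  0.004] F [ 0.7 -0.2 -0.5] gap 0.015
0.12 27 [0.0019 0.0046]
0.14 34 [0.0023 0.0043]
0.16 39 [0.0024 0.0049]
0.18 40 [0.0024 0.0045]
0.2 40 [0.0028 0.0047]
0.22 16 [0.0038 0.004 ]
lowest 0.11668441558493052 expect 0.11364310294305516
```

```bash
python3 -m pendant '[{"travel":[-0.11,0.07,0.1],"rot":[0,0,0.14],"fingers":-1},{"travel":[-0.11,0.07,0.2],"rot":[0,0,0.28],"fingers":-1},{"travel":[-0.11,0.07,0.3],"rot":[0,0,0.42],"fingers":-1},{"travel":[-0.11,0.07,0.4],"rot":[0,0,0.56],"fingers":-1},{"travel":[-0.11,0.07,0.5],"rot":[0,0,0.7],"fingers":-1},{"travel":[-0.11,0.07,0.5],"rot":[0,0,0.75],"fingers":-1},{"travel":[-0.11,0.07,0.5],"rot":[0,0,0.75],"fingers":-1}]' | tail -c 400
cat >> e.py <<'E'
E
python3 u.py .55 .1675 .16 .5 .866 0; python3 -c "
from h import *; print(np.round(env.get_state()['joint_pos'],2))"
```

```text
clock: 7.1
tcp_pos: [0.5496, 0.166, 0.1992]
orientation: [-0.001, 0.258, 0.966, 0.0]
wrist_force: [-0.1, -0.3, -0.5]
finger_gap: 0.0152
grip_force: 69.2
t 7.1 pos [0.5496 0.166  0.1992] travel [0.002 0.012 0.327] rot [-0.    -0.002  0.001] F [-0.1 -0.3 -0.5] gap 0.0152
[ 0.15  0.33 -0.05  1.19  0.    0.68]
```

```bash
python3 -m pendant '[{"travel":[0,0.01,0.1],"rot":[0,0,0],"fingers":-1},{"travel":[0,0.01,0.2],"rot":[0,0,0],"fingers":-1},{"travel":[0,0.01,0.3],"rot":[0,0,0],"fingers":-1},{"travel":[0,0.01,0.36],"rot":[0,0,0],"fingers":-1},{"travel":[0,0.01,0.36],"rot":[0,0,0],"fingers":-1}]' | grep -E 'tcp|force'
for i in 1 2 3; do python3 -m pendant '[{"travel":[0,0,0.01],"rot":[0,0,0],"fingers":-1},{"travel":[0,0,0.01],"rot":[0,0,0],"fingers":-1}]' | grep -E 'tcp|wrist'; done
```

```text
tcp_pos: [0.5498, 0.1692, 0.1544]
wrist_force: [0.0, 0.3, -1.1]
grip_force: 69.3
tcp_pos: [0.5512, 0.1695, 0.1554]
wrist_force: [-0.2, 0.2, -1.3]
tcp_pos: [0.5511, 0.1694, 0.1542]
wrist_force: [0.1, 0.5, -1.7]
tcp_pos: [0.551, 0.1694, 0.1527]
wrist_force: [0.1, 0.7, -1.2]
```

```bash
for i in 1 2 3; do python3 -m pendant '[{"travel":[0,0,0.006],"rot":[0,0,0],"fingers":-1},{"travel":[0,0,0.006],"rot":[0,0,0],"fingers":-1}]' | grep -E 'tcp|wrist'; done
```

```text
tcp_pos: [0.5509, 0.1693, 0.1519]
wrist_force: [0.5, -0.3, -1.1]
tcp_pos: [0.551, 0.1694, 0.1513]
wrist_force: [-1.2, -0.5, -1.0]
tcp_pos: [0.5511, 0.1694, 0.151]
wrist_force: [-0.8, -0.9, 1.8]
```

```bash
python3 -m pendant '[{"travel":[-0.06,0,-0.005],"rot":[0,0,0],"fingers":-1},{"travel":[-0.16,0,-0.005],"rot":[0,0,0],"fingers":-1},{"travel":[-0.26,0,-0.005],"rot":[0,0,0],"fingers":-1},{"travel":[-0.35,0,-0.005],"rot":[0,0,0],"fingers":-1},{"travel":[-0.35,0.08,-0.005],"rot":[0,0,0],"fingers":-1},{"travel":[-0.26,0.15,-0.005],"rot":[0,0,0],"fingers":-1},{"travel":[-0.16,0.22,-0.005],"rot":[0,0,0],"fingers":-1},{"travel":[-0.06,0.29,-0.005],"rot":[0,0,0],"fingers":-1},{"travel":[0.04,0.36,-0.005],"rot":[0,0,0],"fingers":-1},{"travel":[0.05,0.37,-0.005],"rot":[0,0,0],"fingers":-1}]'|grep -E 'tcp|wrist'
cat > f.py <<'E'
from e import *
st=env.get_state(); t=np.array(st['tcp_pos']); print('rod at',(tub(t[None,:2])*1000).round(1),t[2].round(4),'F',np.round(st['wrist_force'],1),'t',st['clock'])
E
python3 f.py
```

```text
tcp_pos: [0.5646, 0.212, 0.151]
wrist_force: [-4.1, -4.7, 3.5]
rod at [[-9.6 45.8]] 0.151 F [-4.1 -4.7  3.5] t 9.8
```

```bash
python3 -m pendant '[{"travel":[-0.03,-0.1,-0.008],"rot":[0,0,0],"fingers":-1},{"travel":[-0.06,-0.24,-0.008],"rot":[0,0,0],"fingers":-1},{"travel":[-0.08,-0.38,-0.008],"rot":[0,0,0],"fingers":-1},{"travel":[0.04,-0.38,-0.008],"rot":[0,0,0],"fingers":-1},{"travel":[0.16,-0.38,-0.008],"rot":[0,0,0],"fingers":-1},{"travel":[0.27,-0.38,-0.008],"rot":[0,0,0],"fingers":-1},{"travel":[0.27,-0.46,-0.008],"rot":[0,0,0],"fingers":-1}]'|grep -E 'wrist'
python3 f.py
python3 -m pendant '[{"travel":[-0.1,-0.07,0],"rot":[0,0,0],"fingers":-1},{"travel":[-0.2,-0.14,0],"rot":[0,0,0],"fingers":-1},{"travel":[-0.3,-0.22,0],"rot":[0,0,0],"fingers":-1},{"travel":[-0.38,-0.28,0],"rot":[0,0,0],"fingers":-1},{"travel":[-0.4,-0.29,0],"rot":[0,0,0],"fingers":-1}]'|grep -E 'wrist'
python3 f.py
python3 -m pendant '[{"travel":[-0.02,0.1,0],"rot":[0,0,0],"fingers":-1},{"travel":[0.02,0.22,0],"rot":[0,0,0],"fingers":-1},{"travel":[0.05,0.37,0],"rot":[0,0,0],"fingers":-1},{"travel":[0.05,0.37,0],"rot":[0,0,0],"fingers":-1}]'|grep -E 'wrist'
python3 f.py
python3 - <<'E'
from h import *
im,d=env.read_camera('scene'); cv2.imwrite('pics/s2.png',cv2.resize(im[180:320,220:380],None,fx=4,fy=4,interpolation=3))
E
```

```text
wrist_force: [0.2, 0.2, -1.3]
rod at [[-40.6  -8.5]] 0.1522 F [ 0.2  0.2 -1.3] t 10.5
wrist_force: [0.2, -0.1, -0.8]
rod at [[ 11.7 -44.7]] 0.1519 F [ 0.2 -0.1 -0.8] t 11.0
wrist_force: [-0.1, 0.5, -1.2]
rod at [[2.4 4.2]] 0.1521 F [-0.1  0.5 -1.2] t 11.4
```

View pics/s2.png

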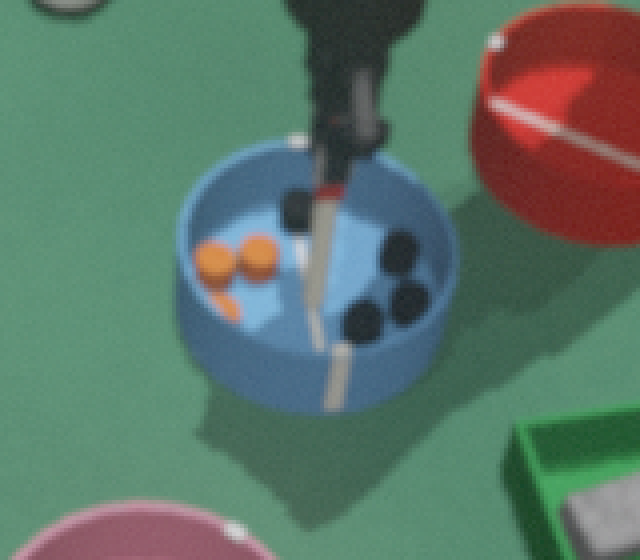

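The rod stands near the line. One black bead has moved to about (295,212), beside the line on the + side. Three orange beads are still on the left, and the fourth is hidden behind the near wall. I'll check with the wrist and top cameras.

```bash
cat > w.py <<'E'
from e import *
import sys
out=[]
for n in ['wrist','top']:
    c=cam(n); im,d=env.read_camera(n)
    # warp into tub plane z=.026, 0.25 mm... 1px=0.25mm
    g=np.arange(-95,95.1,.5)/1000; yy,xx=np.meshgrid(g[::-1],g,indexing='ij')
    W=T+xx[...,None]*X+yy[...,None]*Y; uv=proj(c,np.c_[W.reshape(-1,2),np.full(W[...,0].size,.026)]).astype(np.float32).reshape(*W.shape)
    wim=cv2.remap(im,uv[...,0],uv[...,1],cv2.INTER_LINEAR); out.append(wim)
    P,q=cloud(c,d>0,d); k=(np.hypot(*(P[:,:2]-T).T)<.1)&(np.abs(P[:,2]-.06)<.003)
    Q=P[k]
    if len(Q)>30:
        from scipy.optimize import least_squares
        print(n,len(Q),'tub centre',least_squares(lambda p:np.hypot(Q[:,0]-p[0],Q[:,1]-p[1])-.0817,T,loss='soft_l1',f_scale=.002).x.round(4))
cv2.imwrite(sys.argv[1],np.hstack(out))
E
python3 w.py pics/v1.png
```

```text
wrist 2985 tub centre [0.5486 0.1671]
top 122 tub centre [0.5492 0.1672]
```

View pics/v1.png

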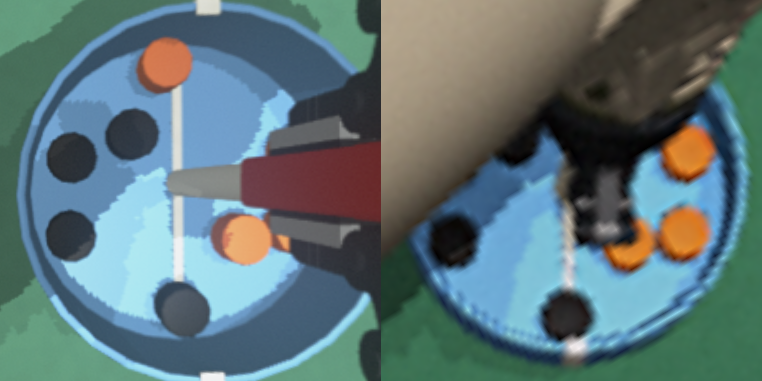

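The rectified view (2 px/mm, x right, tub not moved) shows one orange at about (-11,63) mm and one black at about (-2,-60) mm, on the line. Next I'll push a further bead of each colour across.

```bash
python3 -m pendant '[{"travel":[-0.11,-0.02,0],"rot":[0,0,0],"fingers":-1},{"travel":[-0.22,-0.04,0],"rot":[0,0,0],"fingers":-1},{"travel":[-0.34,-0.06,0],"rot":[0,0,0],"fingers":-1},{"travel":[-0.33,-0.07,0],"rot":[0,0,0],"fingers":-1},{"travel":[-0.24,-0.14,0],"rot":[0,0,0],"fingers":-1},{"travel":[-0.15,-0.21,0],"rot":[0,0,0],"fingers":-1},{"travel":[-0.06,-0.28,0],"rot":[0,0,0],"fingers":-1},{"travel":[0.03,-0.35,0],"rot":[0,0,0],"fingers":-1},{"travel":[0.13,-0.41,0],"rot":[0,0,0],"fingers":-1},{"travel":[0.13,-0.41,0],"rot":[0,0,0],"fingers":-1}]'|grep -E 'wrist'; python3 f.py
python3 -m pendant '[{"travel":[-0.04,0.12,0],"rot":[0,0,0],"fingers":-1},{"travel":[-0.08,0.24,0],"rot":[0,0,0],"fingers":-1},{"travel":[-0.12,0.38,0],"rot":[0,0,0],"fingers":-1},{"travel":[-0.02,0.39,0],"rot":[0,0,0],"fingers":-1},{"travel":[0.1,0.4,0],"rot":[0,0,0],"fingers":-1},{"travel":[0.22,0.42,0],"rot":[0,0,0],"fingers":-1}]'|grep -E 'wrist'; python3 f.py
python3 w.py pics/v2.png
```

```text
wrist_force: [0.8, 2.3, -2.7]
rod at [[-12.7 -48.4]] 0.1525 F [ 0.8  2.3 -2.7] t 12.55
wrist_force: [-0.7, 0.8, -1.3]
rod at [[-39.8   1.2]] 0.1518 F [-0.7  0.8 -1.3] t 13.15
wrist 2225 tub centre [0.5482 0.1671]
top 176 tub centre [0.549  0.1672]
```

View pics/v2.png

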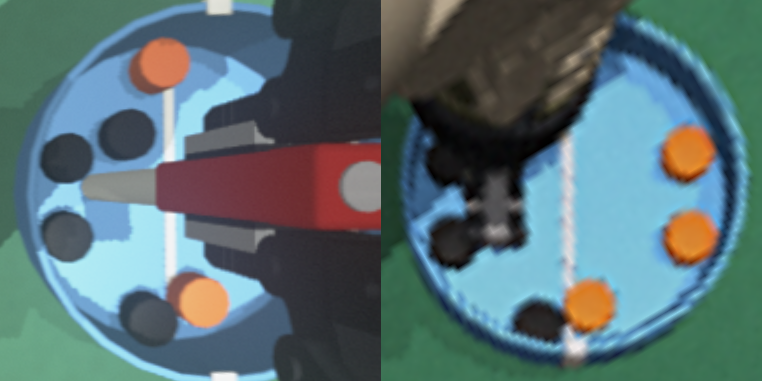

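Orange is now at (9,-57) and black at (-15,-65). I'll push the black at (-28,28) to the + side, then sweep that orange along the wall to the - side.

```bash
python3 -m pendant '[{"travel":[0.02,0.06,0],"rot":[0,0,0],"fingers":-1},{"travel":[-0.06,0.11,0],"rot":[0,0,0],"fingers":-1},{"travel":[-0.16,0.18,0],"rot":[0,0,0],"fingers":-1},{"travel":[-0.27,0.25,0],"rot":[0,0,0],"fingers":-1},{"travel":[-0.39,0.32,0],"rot":[0,0,0],"fingers":-1},{"travel":[-0.5,0.37,0],"rot":[0,0,0],"fingers":-1},{"travel":[-0.5,0.37,0],"rot":[0,0,0],"fingers":-1}]'|grep -E 'wrist'; python3 f.py
python3 -m pendant '[{"travel":[0.04,-0.11,0],"rot":[0,0,0],"fingers":-1},{"travel":[0.07,-0.22,0],"rot":[0,0,0],"fingers":-1},{"travel":[0.07,-0.38,0],"rot":[0,0,0],"fingers":-1},{"travel":[-0.05,-0.52,0],"rot":[0,0,0],"fingers":-1},{"travel":[-0.12,-0.63,0],"rot":[0,0,0],"fingers":-1},{"travel":[-0.16,-0.71,0],"rot":[0,0,0],"fingers":-1},{"travel":[-0.16,-0.71,0],"rot":[0,0,0],"fingers":-1}]'|grep -E 'wrist'; python3 f.py
python3 w.py pics/v3.png
```

```text
wrist_force: [-0.1, 0.2, -1.2]
rod at [[24.2 47.7]] 0.1519 F [-0.1  0.2 -1.2] t 13.95
wrist_force: [1.1, 0.3, -1.3]
rod at [[ 41.6 -39.6]] 0.1521 F [ 1.1  0.3 -1.3] t 14.65
wrist 3631 tub centre [0.5484 0.1668]
```

View pics/v3.png

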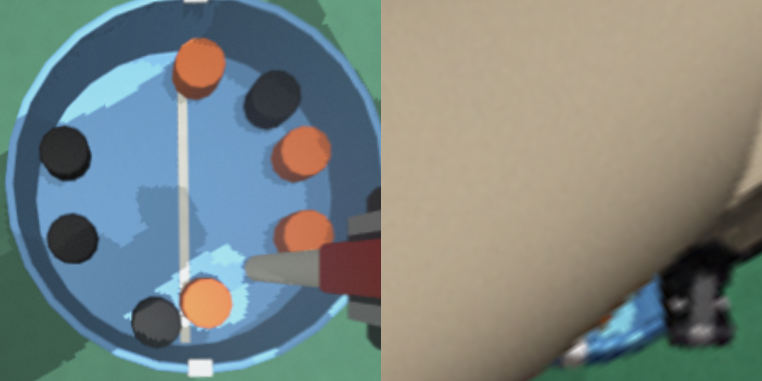

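```bash
python3 -m pendant '[{"travel":[0.1,-0.08,0],"rot":[0,0,0],"fingers":-1},{"travel":[0.2,-0.12,0],"rot":[0,0,0],"fingers":-1},{"travel":[0.31,-0.14,0],"rot":[0,0,0],"fingers":-1},{"travel":[0.42,-0.13,0],"rot":[0,0,0],"fingers":-1},{"travel":[0.52,-0.1,0],"rot":[0,0,0],"fingers":-1},{"travel":[0.52,-0.1,0],"rot":[0,0,0],"fingers":-1}]'|grep -E 'wrist'; python3 f.py
python3 -m pendant '[{"travel":[-0.06,0.1,0],"rot":[0,0,0],"fingers":-1},{"travel":[-0.14,0.22,0],"rot":[0,0,0],"fingers":-1},{"travel":[-0.18,0.32,0],"rot":[0,0,0],"fingers":-1},{"travel":[-0.18,0.43,0],"rot":[0,0,0],"fingers":-1},{"travel":[-0.18,0.43,0],"rot":[0,0,0],"fingers":-1}]'|grep -E 'wrist'; python3 f.py
python3 w.py pics/v4.png
```

```text
wrist_force: [3.9, 2.8, -2.6]
rod at [[-22.1 -48.6]] 0.153 F [ 3.9  2.8 -2.6] t 15.35
wrist_force: [-0.5, -0.0, -1.5]
rod at [[-0.7  2.2]] 0.1517 F [-0.5 -0.  -1.5] t 15.85
wrist 3001 tub centre [0.5435 0.1658]
top 132 tub centre [0.5441 0.1658]
```

View pics/v4.png

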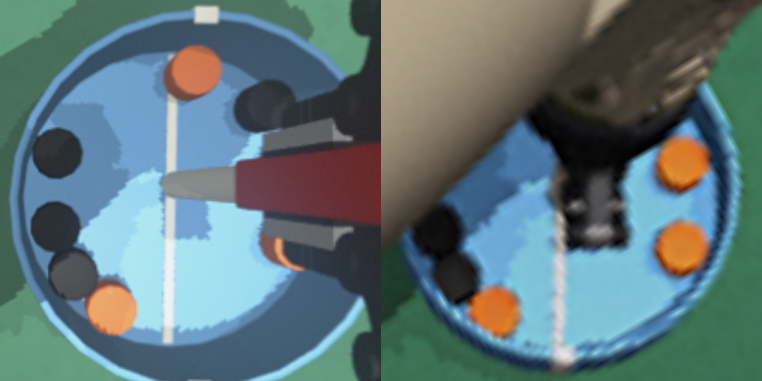

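Each side now has both colours: orange at (-33,-60) on the - side and black at (40,46) on the + side. I'll lift out and carry the rod back.

```bash
python3 -m pendant '[{"travel":[0,0,-0.2],"rot":[0,0,0],"fingers":-1},{"travel":[0,0,-0.5],"rot":[0,0,0],"fingers":-1},{"travel":[0,0,-0.8],"rot":[0,0,0],"fingers":-1},{"travel":[0,0,-1],"rot":[0,0,0],"fingers":-1},{"travel":[0,0,-1],"rot":[0,0,0],"fingers":-1}]'|grep -E 'wrist|tcp'
python3 -m pendant '[{"travel":[0.2,-0.2,0],"rot":[0,0,-0.13],"fingers":-1},{"travel":[0.3,-0.5,0],"rot":[0,0,-0.26],"fingers":-1},{"travel":[0.3,-0.8,0],"rot":[0,0,-0.39],"fingers":-1},{"travel":[0.3,-1,0],"rot":[0,0,-0.52],"fingers":-1},{"travel":[0.3,-1,0],"rot":[0,0,-0.65],"fingers":-1},{"travel":[0.3,-1,0],"rot":[0,0,-0.75],"fingers":-1},{"travel":[0.3,-1,0],"rot":[0,0,-0.75],"fingers":-1}]'|grep -E 'wrist|tcp'
cat > p.py <<'E'
from h import *
import sys
C=np.array([float(sys.argv[1]),float(sys.argv[2])]); back=float(sys.argv[3]); a=np.radians(15)
r=np.array([-.966,-.259]); z=-np.array([*(np.sin(a)*r),np.cos(a)])
foot=np.array([*(C-.0105*r),.0065]); P=foot-.145*z-back*z
go(P,z,[-.259,.966,0])
E
python3 p.py .5165 -.157 .11
```

```text
tcp_pos: [0.5516, 0.1681, 0.2763]
wrist_force: [0.8, -0.4, -1.1]
tcp_pos: [0.4583, 0.0815, 0.2707]
wrist_force: [-0.5, -0.5, -2.4]
t 17.15 pos [0.4583 0.0815 0.2707] travel [ 0.516 -2.043  0.147] rot [ 0.002 -0.252  0.003] F [-0.5 -0.5 -2.4] gap 0.0151
```

```bash
python3 -m pendant '[{"travel":[0.1,-0.4,0],"rot":[0,0,0],"fingers":-1},{"travel":[0.2,-0.8,0],"rot":[0,-0.12,0],"fingers":-1},{"travel":[0.3,-1,0],"rot":[0,-0.25,0],"fingers":-1},{"travel":[0.5,-1,0],"rot":[0,-0.25,0],"fingers":-1},{"travel":[0.5,-1,0],"rot":[0,-0.25,0],"fingers":-1}]'|grep -E 'wrist|tcp'
cat > q.py <<'E'
from h import *
from scipy.optimize import least_squares
for n in ['wrist','scene','top']:
    c=cam(n); im,d=env.read_camera(n)
    P,uv=cloud(c,d>0,d); k=(np.abs(P[:,2]-.084)<.003)&(np.hypot(P[:,0]-.5165,P[:,1]+.157)<.036); Q=P[k]
    if len(Q)<15: print(n,len(Q)); continue
    g=least_squares(lambda p:np.hypot(Q[:,0]-p[0],Q[:,1]-p[1])-.0275,[.5165,-.157],loss='soft_l1',f_scale=.002)
    print(n,len(Q),g.x.round(4),g.cost,'box',((Q[:,:2].min(0)+Q[:,:2].max(0))/2).round(4),np.ptp(Q[:,:2],axis=0).round(3))
    if n=='wrist': cv2.imwrite('pics/w2.png',im)
E
python3 q.py; python3 p.py .5165 -.157 .11
```

```text
tcp_pos: [0.4294, -0.0502, 0.2702]
wrist_force: [0.6, -0.1, -1.3]
wrist 469 [ 0.5125 -0.1567] 0.00023145577306503832 box [ 0.5129 -0.1566] [0.057 0.057]
scene 61 [ 0.5162 -0.1565] 8.218402372257807e-05 box [ 0.5151 -0.1569] [0.058 0.058]
top 63 [ 0.5139 -0.1572] 2.893100450527197e-05 box [ 0.5135 -0.157 ] [0.055 0.058]
t 17.8 pos [ 0.4333 -0.0496  0.2716] travel [ 0.066 -1.044  0.143] rot [0.002 0.    0.002] F [-0.  -0.1 -1.7] gap 0.0153
```

View pics/w2.png

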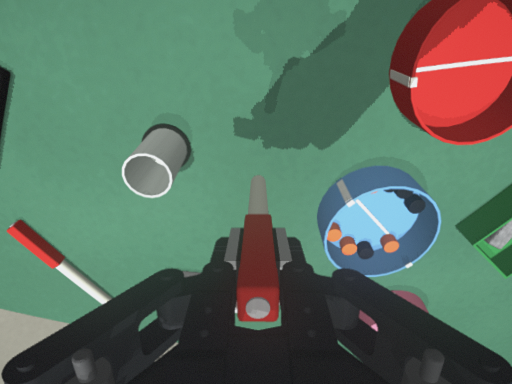

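The pot is empty and its rim centre is at about (0.5145,-0.157). The rod is held straight.

```bash
python3 -m pendant '[{"travel":[0.05,-0.3,0],"rot":[0,0,0],"fingers":-1},{"travel":[0.08,-0.7,0],"rot":[0,0,0],"fingers":-1},{"travel":[0.08,-1,0.05],"rot":[0,0,0],"fingers":-1},{"travel":[0.08,-1,0.14],"rot":[0,0,0],"fingers":-1},{"travel":[0.08,-1,0.14],"rot":[0,0,0],"fingers":-1},{"travel":[0.08,-1,0.14],"rot":[0,0,0],"fingers":-1}]'|grep -E 'wrist|tcp'
python3 p.py .5145 -.157 .11
```

```text
tcp_pos: [0.4599, -0.1653, 0.2522]
wrist_force: [0.4, 0.1, -0.5]
t 18.4 pos [ 0.4599 -0.1653  0.2522] travel [ 0.004 -0.051 -0.006] rot [ 0.004 -0.001  0.004] F [ 0.4  0.1 -0.5] gap 0.0151
```

```bash
python3 -m pendant '[{"travel":[0,-0.05,0],"rot":[0,0,0],"fingers":-1},{"travel":[0,-0.05,0.15],"rot":[0,0,0],"fingers":-1},{"travel":[0,-0.05,0.3],"rot":[0,0,0],"fingers":-1},{"travel":[0,-0.05,0.45],"rot":[0,0,0],"fingers":-1},{"travel":[0,-0.05,0.45],"rot":[0,0,0],"fingers":-1}]'|grep -E 'wrist|tcp'
python3 p.py .5145 -.157 0
```

```text
tcp_pos: [0.4743, -0.1673, 0.1993]
wrist_force: [-0.1, 0.7, -1.9]
t 18.9 pos [ 0.4743 -0.1673  0.1993] travel [-0.004 -0.006  0.456] rot [ 0.005 -0.002  0.004] F [-0.1  0.7 -1.9] gap 0.015
```

```bash
python3 -m pendant '[{"travel":[0,0,0.15],"rot":[0,0,0],"fingers":-1},{"travel":[0,0,0.3],"rot":[0,0,0],"fingers":-1},{"travel":[0,0,0.41],"rot":[0,0,0],"fingers":-1},{"travel":[0,0,0.43],"rot":[0,0,0],"fingers":-1},{"travel":[0,0,0.43],"rot":[0,0,0],"fingers":-1}]'|grep -E 'wrist|tcp'
for i in 1 2 3; do python3 -m pendant '[{"travel":[0,0,0.01],"rot":[0,0,0],"fingers":-1},{"travel":[0,0,0.01],"rot":[0,0,0],"fingers":-1}]' | grep -E 'tcp|wrist'; done
python3 p.py .5145 -.157 0
```

```text
tcp_pos: [0.4881, -0.1651, 0.1518]
wrist_force: [-0.8, -1.2, -0.7]
tcp_pos: [0.4887, -0.1655, 0.1509]
wrist_force: [0.6, -0.3, -1.1]
tcp_pos: [0.4886, -0.1652, 0.149]
wrist_force: [-0.5, 0.4, -1.4]
tcp_pos: [0.4888, -0.165, 0.1474]
wrist_force: [0.4, 0.3, -1.6]
t 20.0 pos [ 0.4888 -0.165   0.1474] travel [0.003 0.008 0.007] rot [ 0.002 -0.     0.003] F [ 0.4  0.3 -1.6] gap 0.0152
```

```bash
for i in 1 2 3; do python3 -m pendant '[{"travel":[0,0,0.006],"rot":[0,0,0],"fingers":-1},{"travel":[0,0,0.006],"rot":[0,0,0],"fingers":-1}]' | grep -E 'tcp|wrist'; done
```

```text
tcp_pos: [0.489, -0.165, 0.147]
wrist_force: [-1.2, 0.2, 0.3]
tcp_pos: [0.4892, -0.165, 0.1468]
wrist_force: [-3.1, -0.0, 6.3]
tcp_pos: [0.4894, -0.1651, 0.1467]
wrist_force: [-4.9, 0.5, 10.4]
```

```bash
python3 -m pendant '[{"travel":[0,0,-0.01],"rot":[0,0,0],"fingers":-1},{"travel":[0,0,-0.01],"rot":[0,0,0],"fingers":-0.4},{"travel":[0,0,-0.01],"rot":[0,0,0],"fingers":0},{"travel":[0,0,-0.01],"rot":[0,0,0],"fingers":0.5},{"travel":[0,0,-0.01],"rot":[0,0,0],"fingers":1},{"travel":[0,0,-0.01],"rot":[0,0,0],"fingers":1},{"travel":[0,0,-0.01],"rot":[0,0,0],"fingers":1},{"travel":[0,0,-0.01],"rot":[0,0,0],"fingers":1},{"travel":[0,0,-0.01],"rot":[0,0,0],"fingers":1}]'|grep -E 'wrist|tcp|gap'
python3 - <<'E'
from h import *
im,d=env.read_camera('wrist'); cv2.imwrite('pics/w3.png',im)
E
```

```text
tcp_pos: [0.4891, -0.1649, 0.1466]
wrist_force: [0.9, 0.4, 0.5]
finger_gap: 0.0854
```

View pics/w3.png

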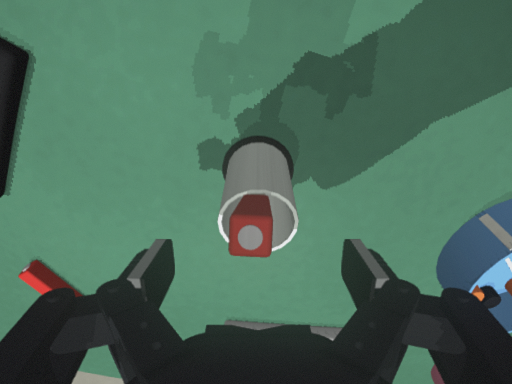

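The rod leans freely in the pot, clear of both fingers. I'll retreat and take a last check.

```bash
for i in 1 2; do python3 -m pendant '[{"travel":[0,0,-0.3],"rot":[0,0,0],"fingers":1},{"travel":[0,0,-0.7],"rot":[0,0,0],"fingers":1},{"travel":[0,0,-1],"rot":[0,0,0],"fingers":1},{"travel":[0,0,-1],"rot":[0,0,0],"fingers":1}]'|grep -E 'wrist|tcp'; done
cat > z.py <<'E'
from h import *
im,d=env.read_camera('scene'); cv2.imwrite('pics/s9.png',cv2.resize(im[90:330,150:410],None,fx=2.3,fy=2.3,interpolation=3))
E
python3 z.py
```

```text
tcp_pos: [0.4608, -0.1751, 0.2682]
wrist_force: [0.8, -0.6, 0.2]
tcp_pos: [0.4301, -0.1828, 0.3831]
wrist_force: [0.4, -0.0, -0.4]
```

View pics/s9.png

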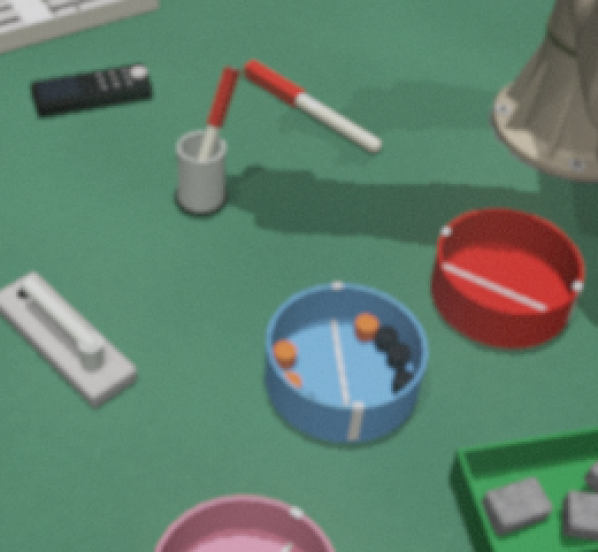

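The rod stands in its pot, and an orange bead is clearly on the black side. The black bead on the + side is hidden here behind the near wall, but the wrist view showed it at (40,46) mm and nothing has touched it since.

```bash
python3 -c "
from h import *
print(env.hand_in())"
```

```text
the job is handed in; nothing more can be done
None
```

I stirred the beads until each side of the line had both colours, then put the rod back in its pot and handed the job in at about 22 s; the tub slid about 5 mm during the last sweep, and the locks were not touched.

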